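Clamp the bench pin: home, snug, and a quarter turn

ROBOT

A 6-joint arm with a two-finger parallel gripper is mounted at the origin on the work surface. World frame = base frame: x ahead of the robot, y to its left, z up, the work surface at z = 0. Lengths are in m, angles in degrees, forces in N, time in s.
With the tool pointing down it reaches from about 0.25 to 0.725 m from the base axis. Payload 9.7 kg.
Tool frame: the origin (TCP) lies at the very end of the fingers, on their centre line; the grasp point (between the pads) lies 19 mm behind it; z points along the fingers, y is the line along which they close (so a half turn about z gives the same grasp; the last joint's range is limited). The gripper opens to 85 mm and grips with 20 to 120 N. Pads are 22 mm wide; open, the fingers measure 114 mm over their backs; the gripper's body (76 mm by 85 mm) begins 54 mm behind the grasp point. The pads swing forward as they close: fully open they stand 13 mm farther back than shut.
Start: joints at [-74.198, 4.979, 10.078, 95.1, 0, 90], TCP at [0.15, -0.529, 0.198] pointing down, gripper open.
Joint ranges: [-179.16, 179.16], [-48.56, 103.87], [-65.8, 70.77], [-126.05, 130.52], [-82.76, 87.17], [-180, 180]. Speed limits (degrees/s): [127.2, 127.2, 147.25, 180, 180, 180].

INTERFACE

Orientations are given as [roll, pitch, yaw] about the fixed x, y, z axes, in that order (R = Rz(yaw) Ry(pitch) Rx(roll)).
In Python, from workcell import bot gives the robot as it stands.
- The arm moves only by the tool step_arm, never from a script. Its argument "targets" is a list of rows, each a list of 3 entries, a list of its own where there are three numbers: the opening, from 0 (shut) to 1 (fully open), then the shift along the world's x, y, z in mm, then the turn, a rotation vector about the world's x, y, z in rad. In form: [[grip, [tx, ty, tz], [wx, wy, wz]], ...]. A call has 1 to 8 rows; each row is the pose to reach, as a shift and turn from the pose commanded when the call began; what a row does not reach only later rows make up. A row lasts 1/10 s, in which the tool goes at most 50 mm and 8.59 degrees, less where a joint would pass 70% of its speed; a pose out of reach is approached as far as the arm can. A call with a gripper value outside its range is refused whole. The fingers move at their own pace and stop on an object; "force" is the grip in N (left out, the last holds). Time passes only in rows, so rows that repeat a pose let the fingers close. It gives the time, the measured TCP pose, the force, the opening and the grip force at its end, in the units of the state.
- bot.get_obs(): the state, without advancing time (a new reading comes with each control period).
- bot.camera(name): name is "scene" or "top" or "wrist"; returns (picture, depth): 420x560x3 uint8, red, green, blue; 420x560 float32, m along the optical axis (not along the pixel's ray), 0 where there is no reading.
- bot.camera_params(name): a dict with "K" (3x3 intrinsics, pixels), "k1" (the pictures are not rectified: a ray, as slopes to the right and down, at radius r is drawn at 1 + k1 r^2 times it, then the intrinsics apply), "R" (3x3) and "t" (3): a world point X has camera coordinates R X + t. Camera axes: x right, y down, z forward; pixel columns grow to the right and rows downward; lengths in m; the calibration is good to about 2 mm. A picture is of the moment at which its call begins: read the wrist's pose just before it. camera_params takes no time and is no camera call; for the wrist camera it gives the pose at the moment of the call.
- bot.job_done(): hands the job in; it is judged then, once.
The state is a dict: "time": time; "q": joint angles; "qd": joint speeds; "joint_efforts": joint torques, N m; "ee_pos": TCP position; "tcp_rot": TCP orientation; "wrist_force": force on the tool from outside, world axes, zero at the start; "torque": the same for the moment, N m; "opening": finger opening in m; "grasp_force": force on a finger pad.
Only numpy, scipy, OpenCV 4.12 (cv2) and the standard library are available. Lean on these libraries where they do the work, as an engineer would, in place of code of your own. Each camera call takes 0.05 s, during which the arm holds its last target. There are 200 camera calls.

TASK

Slide the wooden bench pin, plain end first, into the bench clamp until it sits fully home against the stop, without ramming it. Then turn the clamp's knob clockwise until you feel it bite (it suddenly gets much stiffer), give it just a quarter turn more, and let go. Leave the other things on the bench alone.

Things in the scene. Friction and masses are not known exactly. Their poses are not given: they have to be found in the camera images.
- bench_pin: Bench pin: flat hardwood board 150 long (its x) x 44 wide (its y) x 18 mm thick, about 100 g, lying loose on the bench. Origin at the middle of its underside. +x end is the plain square tail (goes into the clamp); the -x end is the nose, two prongs with a 16 mm slot between them, 40 mm deep.
- pin_tail (a point): Middle of the pin's plain tail end face, 75 mm along the pin's +x from its origin and 9 mm above its underside; axes as the pin's.
- pin_grip (a point): Point inside the pin 20 mm from its origin towards the nose (95 mm from the tail), 9 mm above its underside; axes as the pin's. Gripping across the 44 mm width here keeps the gripper's body clear of the knob when the pin is home.
- clamp: Grey cast clamp bolted to the bench: a bridge over the bare bench top, 55 deep x 74 wide (112 over its feet) x 44 mm high, a black bar knob on top. Origin on the bench below the knob's axis. Its mouth faces its own -x: the pin enters along the clamp's +x, axes parallel. A round 22 mm foot hangs under the bridge on the knob axis, at the start 19.5 mm or more above the bench, clear of the 18 mm pin.
- clamp_mouth (a point): Middle of the channel's mouth, 25 mm from the knob axis along the clamp's -x, 9 mm above the bench; axes as the clamp's. The channel is 50 mm wide between side cheeks and 45 mm deep, with flared guides that reach 15 mm out from the mouth.
- clamp_stop (a point): Middle of the face of the fixed stop at the channel's end, 20 mm from the knob axis along the clamp's +x, 9 mm above the bench; axes as the clamp's. The pin is fully home when its tail face touches it.
- knob_grip (a point): On the upright knob axis, 84 mm above the bench: grip here. A black bar 46 long (its x) x 14 (its y), 62 to 96 mm above the bench, on a disc of radius 18 mm. Clockwise from above (yaw falling) tightens; its height stays. Free (0.045 N m) for an unknown 0.7 to 2.1 rad, then it bites: 0.5 N m to turn, 0.2 or more when held still, slowly rising. Stays where left. Up to 1.5 rad a grasp, then regrasp.
- pliers: Flat-nose pliers lying on the bench, 145 long x 53 x 16 mm, dark handles; origin below the pivot. Leave alone.
- tin: Low round metal tin, 56 mm across x 26 mm high; origin at the centre of its underside. Leave alone.
- bench_block: Square steel bench block 64 x 64 x 19 mm; origin at the centre of its underside. Leave alone.
Not all that is in view belongs to the job. What is shaped like the bench_pin but pink is not meant. There is more than one size of the clamp; the one meant has the size given above.

How it is judged:
By the outcome, as a careful person would: the job done as asked, in the order asked, and still so for the second after the job is handed in, with the robot touching nothing.
It also fails if it takes over 72 s, if anything falls off the work surface, if the arm or the gripper's body presses on something with over 40 N, if the wrist force passes 120 N, or if a joint passes its speed limit or range.

## Working session

There is one attempt and no reset: what is moved stays moved. The work goes in short steps, Python scripts to look and compute and a tool call to move; the robot and the scene stay as the last step left them, time stands still between calls to the robot, and variables do not carry over. Pictures are saved under pics/ and viewed, at most 13 in all, crops included, and the job is handed in when it is done.

Besides the shell and the picture viewer there is one more tool, called after "Request:" as name([rows], argument=value, ...), one row to a line, values as JSON. step_arm: Moves the arm, as the interface text tells. Its arguments: {"type":"object","properties":{"targets":{"type":"array","items":{"type":"array"}},"force":{"type":"number"}},"required":["targets"]}

```bash
mkdir -p pics
cat > h.py <<'E'
import numpy as np, cv2
from workcell import bot
def snap(n):
    p=bot.camera_params(n); im,d=bot.camera(n); return im,d,p
def world(uv,p,z):
    uv=np.atleast_2d(np.array(uv,float)); K=np.array(p["K"]);R=np.array(p["R"]);t=np.array(p["t"])
    xy=cv2.undistortPoints(uv[:,None],K,np.array([p["k1"],0,0,0.]))[:,0]
    d=np.c_[xy,np.ones(len(xy))]@R; c=-R.T@t
    return c+d*((z-c[2])/d[:,2])[:,None]
def cloud(d,p):
    h,w=d.shape; u,v=np.meshgrid(np.arange(w),np.arange(h)); K=np.array(p["K"])
    xy=cv2.undistortPoints(np.c_[u.ravel(),v.ravel()].astype(float)[:,None],K,np.array([p["k1"],0,0,0.]))[:,0]
    X=np.c_[xy,np.ones(len(xy))]*d.ravel()[:,None]
    return ((X-np.array(p["t"]))@np.array(p["R"])).reshape(h,w,3)
E
python3 - <<'E'
from h import *
import pickle
o={}
for n in("top","scene"):
    im,d,p=snap(n); o[n]=(im,d,p); cv2.imwrite(f"pics/{n}0.png",im[:,:,::-1]); print(n,p)
pickle.dump(o,open("o.pkl","wb"))
E
```

```text
top {'K': array([[427.10007206,   0.        , 272.9434087 ],
       [  0.        , 427.10007206, 202.56607889],
       [  0.        ,   0.        ,   1.        ]]), 'k1': -0.04015333934504727, 'R': array([[ 0.02816413, -0.99890333,  0.03740215],
       [-0.98304318, -0.03446074, -0.18010708],
       [ 0.18119846, -0.03169537, -0.98293566]]), 't': array([0.00940647, 0.53918902, 0.91343373])}
scene {'K': array([[455.60709114,   0.        , 278.97345982],
       [  0.        , 455.60709114, 204.65375423],
       [  0.        ,   0.        ,   1.        ]]), 'k1': -0.10403180109147653, 'R': array([[-0.63991299,  0.76817861,  0.02032192],
       [ 0.48466988,  0.42398247, -0.76507122],
       [-0.59632749, -0.47972959, -0.64362493]]), 't': array([ 0.28449754, -0.1914276 ,  1.40286925])}
```

View pics/top0.png

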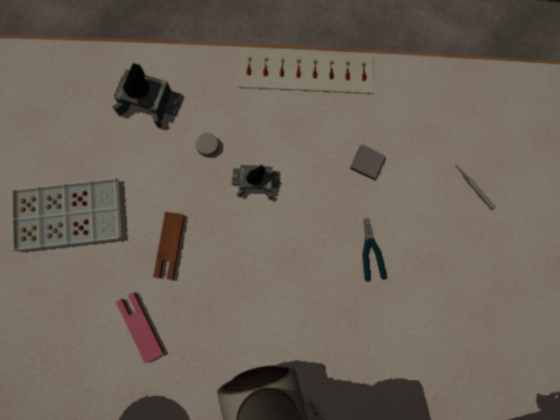

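View pics/scene0.png

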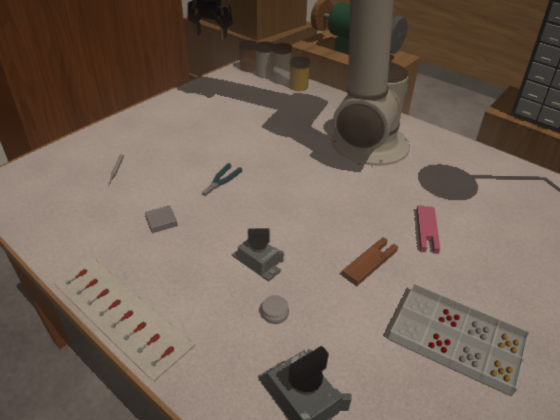

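Top view: brown pin at (170,245), tail up at (175,213) and slotted nose at (165,275). The pink pin at (140,328) is a decoy. Candidate clamps are at (145,92), spanning about 70 px (roughly 150 mm), and (257,178), spanning about 48 px (roughly 110 mm). The second fits 112 mm. I'll measure both and confirm in a crop.

Run:
```python
from h import *
import pickle
o=pickle.load(open("o.pkl","rb")); im,d,p=o["top"]
W=cloud(d,p)
# pin
hsv=cv2.cvtColor(im,cv2.COLOR_RGB2HSV)
sub=hsv[205:285,145:195]
print("pin hsv",hsv[235,172],"bg",hsv[300,220], "z floor",W[300,220])
m=np.zeros(im.shape[:2],np.uint8); m[200:290,140:200]=((hsv[200:290,140:200,1]>150)&(hsv[200:290,140:200,0]<20))*255
c=max(cv2.findContours(m,0,2)[0],key=cv2.contourArea)
w=world(c[:,0],p,.018)
r=cv2.minAreaRect((w[:,:2]*1000).astype(np.float32)); print("pin",r, cv2.boxPoints(r).tolist())
# clamps
for nm,(u0,u1,v0,v1) in dict(big=(100,195,55,130),small=(222,292,150,205)).items():
    q=W[v0:v1,u0:u1].reshape(-1,3); q=q[(d[v0:v1,u0:u1]>0).ravel()]
    print(nm,"zmax",q[:,2].max(), np.histogram(q[:,2]*1000,bins=range(-10,140,5))[0])
    for lo,hi in((.008,.3),(.036,.052),(.06,.2),(.085,.2)):
        s=q[(q[:,2]>lo)&(q[:,2]<hi)]
        if len(s)>5: 
            r=cv2.minAreaRect((s[:,:2]*1000).astype(np.float32)); print(lo,len(s),np.round(s.mean(0)*1000),np.round(r[0]),np.round(r[1]),round(r[2],1))
crop=lambda i,u0,u1,v0,v1,k:cv2.resize(i[v0:v1,u0:u1],None,fx=k,fy=k,interpolation=2)
a=crop(im,215,295,145,205,5); s=o["scene"][0]; b=crop(s,220,300,220,280,5)
a2=crop(im,105,185,60,120,5); b2=crop(im,130,210,205,265,5)
cv2.imwrite("pics/crop.png",np.clip(cv2.vconcat([cv2.hconcat([a,b]),cv2.hconcat([a2,b2])])[:,:,::-1].astype(float)*1.7,0,255))
```

```text
pin hsv [ 10 180  82] bg [ 13  49 124] z floor [0.31877963 0.13848911 0.00259475]
pin ((438.2484130859375, 258.83575439453125), (42.428382873535156, 145.87869262695312), 83.86343383789062) [[363.4592590332031, 245.5402374267578], [508.5020446777344, 229.9459991455078], [513.03759765625, 272.13128662109375], [367.9947814941406, 287.72552490234375]]
big zmax 0.13951214339998622 [   4 1553 3204  125  225   83   47   41   39   51  112   46   46  104
  685   90   12    3   26  103   23   33   30   38   23   32   35   21
   94]
0.008 2249 [780. 329.  66.] [782. 344.] [158.  99.] 74.9
0.036 220 [760. 336.  44.] [753. 335.] [ 77. 142.] 21.0
0.06 1415 [785. 335.  86.] [792. 342.] [105.  78.] 74.0
0.085 599 [784. 338. 117.] [786. 335.] [34. 66.] 76.3
small zmax 0.1003924589591978 [   2 1045 1687  188   76   13    7   23   38   19  311  169    0   15
   55   12    9   11    9   12   45   90    1    0    0    0    0    0
    0]
0.008 1010 [594.  69.  47.] [591.  70.] [111.  70.] 88.3
0.036 497 [596.  70.  44.] [598.  69.] [74. 56.] 88.0
0.06 244 [592.  68.  84.] [595.  69.] [34. 41.] 79.3
0.085 148 [594.  69.  95.] [595.  69.] [15. 46.] 41.0[ WARN:0@0.878] global loadsave.cpp:1063 imwrite_ Unsupported depth image for selected encoder is fallbacked to CV_8U.
```

View pics/crop.png

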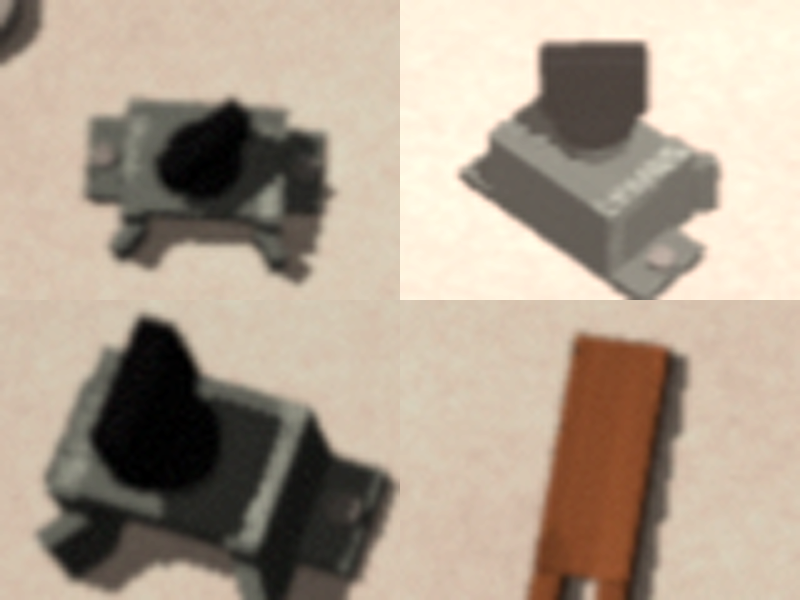

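Top-left and top-right crops show the small clamp with a 74x56 mm plate, 111 mm over its feet and a 44 mm bridge. It matches, while the one bottom-left is about twice the size (158 mm). The mouth faces the robot (-x) and the bar knob runs at about -49°. Bottom-right is the brown pin with its tail up. Next I move to a close wrist view.

```bash
python3 -c "
from h import *
o=bot.get_obs();print(o)"
```

```text
{'time': 0.1, 'q': array([-7.41997304e+01,  5.00732467e+00,  1.00419343e+01,  9.50992285e+01,
       -9.26845705e-04,  9.00000184e+01]), 'qd': array([-0.01928048, -0.03594902,  0.06814909, -0.03630575,  0.05366462,
        0.02584533]), 'joint_efforts': array([-1.37121846e-03, -5.21564233e+01,  4.65652764e+01,  1.60610379e-02,
       -7.01715226e-05,  4.25954866e-06]), 'ee_pos': array([ 0.14969088, -0.52900574,  0.1977863 ]), 'tcp_rot': array([-1.79935381e+02,  9.26865845e-04,  1.58002523e+01]), 'wrist_force': array([-0.2435659 , -0.86724554, -0.36231726]), 'torque': array([-0.0115682 ,  0.02366928, -0.0120761 ]), 'grasp_force': 0.0, 'opening': 0.08560286319938569}
```

Request:
step_arm([
  [0.85,[250,680,80],[0,0,0]],
  [0.85,[250,680,80],[0,0,0]],
  [0.85,[250,680,80],[0,0,0]],
  [0.85,[250,680,80],[0,0,0]],
  [0.85,[250,680,80],[0,0,0]],
  [0.85,[250,680,80],[0,0,0]],
  [0.85,[250,680,80],[0,0,0]],
  [0.85,[250,680,80],[0,0,0]],
])

```text
time: 0.9
ee_pos: [0.2869, -0.1542, 0.2424]
tcp_rot: [180.0, -0.0, 15.8]
wrist_force: [1.7, -1.2, -0.1]
opening: 0.0725
grasp_force: 0.0
```

Request:
step_arm([
  [0.85,[110,330,30],[0,0,-0.3]],
  [0.85,[110,330,30],[0,0,-0.3]],
  [0.85,[110,330,30],[0,0,-0.3]],
  [0.85,[110,330,30],[0,0,-0.3]],
  [0.85,[110,330,30],[0,0,-0.3]],
  [0.85,[110,330,30],[0,0,-0.3]],
  [0.85,[110,330,30],[0,0,-0.3]],
  [0.85,[110,330,30],[0,0,-0.3]],
])

```text
time: 1.7
ee_pos: [0.3866, 0.0226, 0.2685]
tcp_rot: [-177.9, 0.1, 1.7]
wrist_force: [0.6, -0.8, 0.1]
opening: 0.0728
grasp_force: 0.0
```

Run:
```python
from h import *
o=bot.get_obs();print(o["time"],o["ee_pos"],o["tcp_rot"],o["q"])
im,d,p=snap("wrist"); cv2.imwrite("pics/w1.png",im[:,:,::-1])
import pickle; pickle.dump((im,d,p),open("w1.pkl","wb"))
print(p, -np.array(p["R"]).T@p["t"])
```

```text
1.7 [0.38663032 0.0226426  0.26852117] [-1.77896379e+02  8.97658541e-02  1.68195265e+00] [ 1.62513314e+00 -1.45709598e+01 -1.78860749e-01  1.04483952e+02
  2.10353084e+00  1.79943142e+02]
{'K': array([[332.16742344,   0.        , 281.47502147],
       [  0.        , 332.16742344, 206.82125345],
       [  0.        ,   0.        ,   1.        ]]), 'k1': -0.010183103515240226, 'R': array([[ 0.02822953, -0.99887294, -0.03815684],
       [-0.96095566, -0.03762974,  0.27413175],
       [-0.27525861,  0.02892842, -0.96093488]]), 't': array([0.02254302, 0.31831064, 0.55149681])} [0.45705028 0.01854163 0.44355363]
```

View pics/w1.png

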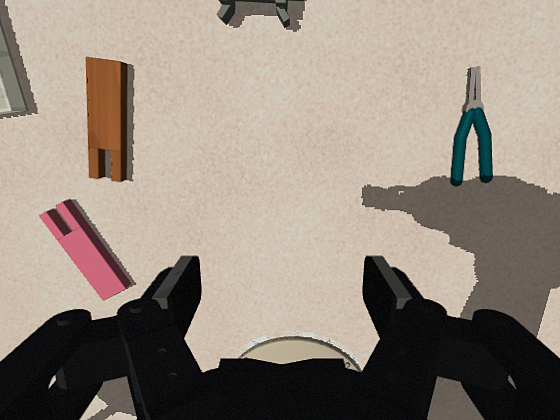

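Wrist view: pin at (107,118), tail at the top (107,60); the clamp's mouth guides are at (222,18) and (290,18). Joint 6 sits at its limit, so I'll use the half-turn-equivalent grasp (yaw about 174°). Measure the pin here while rotating.

```bash
cat >> h.py <<'E'
def pin(im,p,z=.018):
    hsv=cv2.cvtColor(im,cv2.COLOR_RGB2HSV)
    m=((hsv[...,1]>150)&(hsv[...,0]>4)&(hsv[...,0]<20)&(hsv[...,2]>100)).astype(np.uint8)*255
    c=max(cv2.findContours(m,0,2)[0],key=cv2.contourArea)
    w=world(c[:,0],p,z)[:,:2]*1000
    return c,w,cv2.minAreaRect(w.astype(np.float32))
E
python3 - <<'E'
from h import *
import pickle
im,d,p=pickle.load(open("w1.pkl","rb"))
hsv=cv2.cvtColor(im,cv2.COLOR_RGB2HSV); print(hsv[100,105],hsv[100,122],hsv[170,95])
c,w,r=pin(im,p); print(r,cv2.boxPoints(r).tolist(),cv2.boundingRect(c))
W=cloud(d,p); print(W[100,105],W[80,180])
E
```

```text
[ 13 175 143] [ 10 185  40] [ 12 175 140]
((438.6887512207031, 260.9021911621094), (42.555030822753906, 149.3125), 83.99720764160156) [[362.21673583984375, 247.5486602783203], [510.7105407714844, 231.93402099609375], [515.1607666015625, 274.2557373046875], [366.6669616699219, 289.870361328125]] (86, 57, 35, 125)
[0.4652948  0.25576453 0.01815571] [0.49225183 0.16508633 0.00119852]
```

Request:
step_arm([
  [0.75,[0,60,0],[0,0,0.15]],
  [0.75,[0,120,0],[0,0,0.3]],
  [0.75,[0,160,0],[0,0,0.45]],
  [0.75,[0,200,0],[0,0,0.6]],
  [0.75,[0,200,0],[0,0,0.75]],
  [0.75,[0,200,0],[0,0,0.9]],
  [0.75,[0,200,0],[0,0,1.05]],
  [0.75,[0,200,0],[0,0,1.2]],
])

```text
time: 2.55
ee_pos: [0.3862, 0.222, 0.2686]
tcp_rot: [-177.9, 0.1, 70.7]
wrist_force: [-0.0, -0.8, -0.5]
opening: 0.0642
grasp_force: 0.0
```

```bash
cat >> h.py <<'E'
from scipy.spatial.transform import Rotation as Ro
def rv(yaw,frm=None):
    a=Ro.from_euler("xyz",bot.get_obs()["tcp_rot"] if frm is None else frm,degrees=True)
    return (Ro.from_euler("xyz",[180,0,yaw],degrees=True)*a.inv()).as_rotvec()
E
python3 - <<'E'
from h import *
o=bot.get_obs(); print(o["ee_pos"],o["tcp_rot"],rv(174.0),rv(150))
E
```

```text
[0.38616971 0.22200097 0.26862503] [-1.77885624e+02  7.73093265e-02  7.07243143e+01] [ 0.02401369 -0.03499777  1.80229575] [ 0.01529651 -0.03700952  1.38347863]
```

Request:
step_arm([
  [0.75,[32,41,-40],[0.015,-0.037,1.383]],
  [0.75,[32,41,-80],[0.015,-0.037,1.383]],
  [0.75,[32,41,-100],[0.015,-0.037,1.383]],
  [0.75,[32,41,-100],[0.015,-0.037,1.383]],
  [0.75,[32,41,-100],[0.015,-0.037,1.383]],
  [0.75,[32,41,-100],[0.015,-0.037,1.383]],
  [0.75,[32,41,-100],[0.015,-0.037,1.383]],
  [0.75,[32,41,-100],[0.015,-0.037,1.383]],
])

```text
time: 3.35
ee_pos: [0.4183, 0.2627, 0.1686]
tcp_rot: [-179.7, -0.2, 139.4]
wrist_force: [0.2, -0.1, -0.2]
opening: 0.0639
grasp_force: 0.0
```

Request:
step_arm([
  [0.75,[0,0,0],[0,0,0.15]],
  [0.75,[0,0,0],[0,0,0.3]],
  [0.75,[0,0,0],[0,0,0.419]],
  [0.75,[0,0,0],[0,0,0.419]],
  [0.75,[0,0,0],[0,0,0.419]],
  [0.75,[0,0,0],[0,0,0.419]],
])

```text
time: 3.95
ee_pos: [0.4182, 0.2633, 0.1687]
tcp_rot: [-179.7, -0.2, 163.0]
wrist_force: [0.2, 0.4, 0.8]
opening: 0.0641
grasp_force: 0.0
```

Run:
```python
from h import *
o=bot.get_obs();print(o["time"],o["ee_pos"],o["tcp_rot"],o["q"][5],rv(174))
im,d,p=snap("wrist"); cv2.imwrite("pics/w2.png",im[:,:,::-1])
import pickle; pickle.dump((im,d,p),open("w2.pkl","wb"))
c,w,r=pin(im,p); print(r,cv2.boxPoints(r).tolist(),cv2.boundingRect(c))
```

```text
3.95 [0.41822822 0.26326128 0.16866727] [-179.73909694   -0.1828638   162.97764009] 49.23163868337487 [ 0.00383102 -0.00404232  0.19236871]
((437.3533630371094, 261.1649169921875), (43.15192413330078, 149.76451110839844), 83.91255187988281) [[360.60528564453125, 247.65159606933594], [509.52532958984375, 231.76963806152344], [514.1014404296875, 274.67822265625], [365.181396484375, 290.5601806640625]] (249, 125, 69, 147)
```

View pics/w2.png

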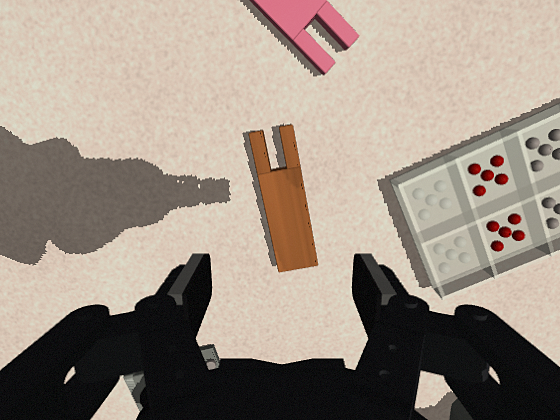

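Pin is at (281,197) px with centre (437.5,261) mm and yaw -6.1°, agreeing with the earlier measurement. Descending to grip.

Request:
step_arm([
  [0.75,[0,0,-40],[0.004,-0.004,0.1]],
  [0.75,[-0.5,0,-80],[0.004,-0.004,0.192]],
  [0.75,[-0.5,0,-110],[0.004,-0.004,0.192]],
  [0.75,[-0.5,0,-130],[0.004,-0.004,0.192]],
  [0.75,[-0.5,0,-145],[0.004,-0.004,0.192]],
  [0.75,[-0.5,0,-155],[0.004,-0.004,0.192]],
  [0.75,[-0.5,0,-162],[0.004,-0.004,0.192]],
  [0.75,[-0.5,0,-165],[0.004,-0.004,0.192]],
])

```text
time: 4.8
ee_pos: [0.4178, 0.2637, 0.0036]
tcp_rot: [180.0, 0.0, 174.2]
wrist_force: [0.1, 0.1, 0.8]
opening: 0.0638
grasp_force: 0.0
```

Request:
step_arm([
  [0.4,[0,0,-1],[0,0,0]],
  [0.4,[0,0,-1],[0,0,0]],
  [0.4,[0,0,-1],[0,0,0]],
  [0.4,[0,0,-1],[0,0,0]],
  [0.4,[0,0,-1],[0,0,0]],
], force=40)

```text
time: 5.3
ee_pos: [0.4178, 0.2637, 0.003]
tcp_rot: [180.0, 0.0, 174.2]
wrist_force: [-0.2, 0.4, -0.9]
opening: 0.034
grasp_force: 0.0
```

Run:
```python
from h import *
o=bot.get_obs();print(o["time"],o["ee_pos"],o["tcp_rot"],o["wrist_force"],o["torque"],o["opening"],o["grasp_force"],rv(174))
```

```text
5.3 [0.41780149 0.26367661 0.00295533] [1.79971529e+02 1.79365123e-02 1.74169462e+02] [-0.16804674  0.38398345 -0.91601025] [0.04845977 0.0017001  0.0147082 ] 0.03399378630775054 0.0 [-0.00046201  0.0003626  -0.00295774]
```

Run:
```python
from h import *
im,d,p=snap("wrist"); cv2.imwrite("pics/w3.png",im[:,:,::-1])
print(bot.get_obs()["opening"])
```

```text
0.033937039154016115
```

View pics/w3.png

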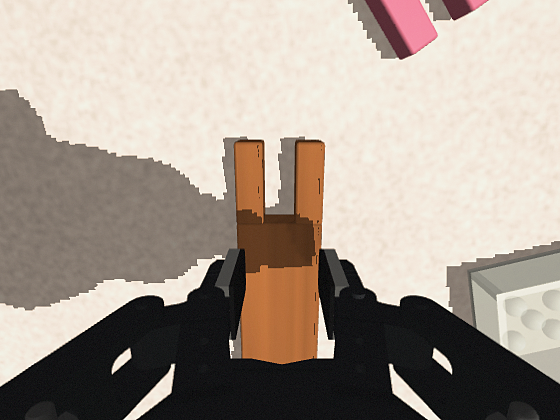

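Run:
```python
from h import *
im,d,p=snap("wrist"); W=cloud(d,p)*1000
for v in (255,290,320,335):
  for u in (222,232,240,250,280,316,324,330,338): print((u,v),np.round(W[v,u]).astype(int),end=" ")
  print()
c,w,r=pin(im,p);print(r)
```

```text
(222, 255) [425 229   0] (232, 255) [405 244  49] (240, 255) [405 248  48] (250, 255) [419 247  17] (280, 255) [421 263  18] (316, 255) [423 282  17] (324, 255) [409 283  48] (330, 255) [409 286  48] (338, 255) [432 296   1] 
(222, 290) [405 245  78] (232, 290) [407 248  74] (240, 290) [417 247  57] (250, 290) [439 245  19] (280, 290) [441 261  17] (316, 290) [443 280  18] (324, 290) [419 281  60] (330, 290) [411 282  73] (338, 290) [412 285  73] 
(222, 320) [349 271 178] (232, 320) [419 246  74] (240, 320) [458 237  18] (250, 320) [458 242  17] (280, 320) [459 259  19] (316, 320) [462 279  18] (324, 320) [431 280  62] (330, 320) [423 281  74] (338, 320) [402 280 103] 
(222, 335) [400 251 109] (232, 335) [425 245  75] (240, 335) [481 231  -1] (250, 335) [467 241  18] (280, 335) [469 258  18] (316, 335) [472 278  17] (324, 335) [486 284   0] (330, 335) [429 281  74] (338, 335) [402 279 109] 
((425.4552917480469, 262.19708251953125), (43.10245895385742, 126.68199157714844), 83.71927642822266)
```

Run:
```python
from h import *
import pickle
for f,tc in(("w1",(386.6,22.6,268.5)),("w2",(418.2,263.3,168.7))):
    im,d,p=pickle.load(open(f+".pkl","rb")); W=cloud(d,p)*1000-np.array(tc)
    for u in (185,197,205,370,360): print(f,u,[np.round(W[v,u]).astype(int).tolist() for v in (258,270,300)])
im,d,p=snap("scene"); cv2.imwrite("pics/s3.png",cv2.resize(im[180:330,290:490],None,fx=4,fy=4,interpolation=2)[:,:,::-1])
W=cloud(d,p)*1000
R=np.array(p["R"]);t=np.array(p["t"]);K=np.array(p["K"])
for z in (.003,.05): 
    uv,_=cv2.projectPoints(np.array([[.418,.246,z],[.418,.281,z]]),R,t,K,np.array([p["k1"],0,0,0.])); print(z,uv[:,0], (uv[:,0]-[290,180])*4)
```

```text
w1 185 [[10, 40, 49], [11, 35, 61], [1, 34, 66]]
w1 197 [[9, 35, 46], [4, 35, 47], [-9, 35, 49]]
w1 205 [[-140, 120, -270], [-159, 120, -269], [-209, 122, -269]]
w1 370 [[13, -38, 47], [9, -37, 50], [-3, -38, 54]]
w1 360 [[-129, -106, -269], [-148, -108, -269], [-198, -113, -271]]
w2 185 [[53, -130, -169], [-20, -32, 58], [-17, -28, 76]]
w2 197 [[-20, -30, 48], [-19, -28, 59], [-10, -30, 64]]
w2 205 [[-19, -27, 47], [-14, -28, 49], [-3, -32, 53]]
w2 370 [[1, 39, 48], [0, 36, 59], [6, 32, 70]]
w2 360 [[0, 35, 48], [3, 34, 51], [14, 30, 55]]
0.003 [[369.3041944  254.26688752]
 [382.59706305 261.60006102]] [[317.21677761 297.06755008]
 [370.38825218 326.40024408]]
0.05 [[372.49049826 239.53507111]
 [386.25055719 246.87413299]] [[329.96199305 238.14028445]
 [385.00222877 267.49653196]]
```

View pics/s3.png

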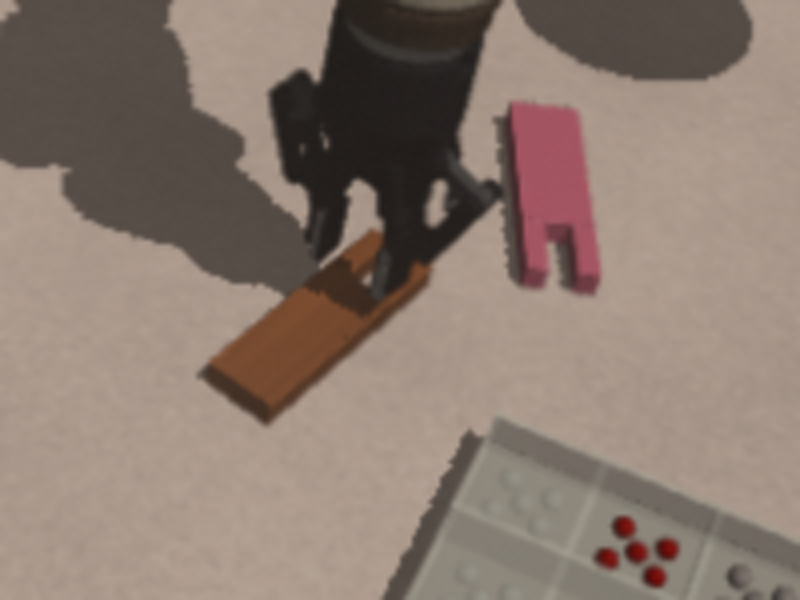

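Scene crop: the fingertips at about (320,258) and (380,297) hover over the pin. Both cameras put them well above the reported TCP height, roughly 45 mm. So I open up and lower in guarded steps, checking the tip height by camera.

Request:
step_arm([
  [0.75,[0,-1,0],[0,0,0]],
  [0.75,[0,-1,0],[0,0,0]],
  [0.75,[0,-1,0],[0,0,0]],
  [0.75,[0,-1,-5],[0,0,0]],
  [0.75,[0,-1,-10],[0,0,0]],
  [0.75,[0,-1,-15],[0,0,0]],
  [0.75,[0,-1,-18],[0,0,0]],
  [0.75,[0,-1,-20],[0,0,0]],
])

```text
time: 6.25
ee_pos: [0.4174, 0.2625, -0.0179]
tcp_rot: [-180.0, -0.0, 174.2]
wrist_force: [-0.4, 0.4, 0.1]
opening: 0.0642
grasp_force: 0.0
```

Run:
```python
from h import *
o=bot.get_obs();print(o["ee_pos"],o["wrist_force"],o["opening"])
im,d,p=snap("wrist"); W=cloud(d,p)*1000
# dark (gripper) pixels in front of pads: lowest points
g=(im.max(2)<75)&(d>0)
Z=W[...,2]; m=g&(Z>4)&(Z<60)&(abs(W[...,0]-418)<40)&(abs(W[...,1]-263)<60)&((W[...,1]<238)|(W[...,1]>288))
for s in(W[...,1]<263,W[...,1]>263):
    q=W[m&s]; 
    if len(q): print(len(q),np.percentile(q[:,2],[0,2,5,20]),q[q[:,2]<np.percentile(q[:,2],5)].mean(0))
for v in (230,240,250,260): print(v,[np.round(W[v,u]).astype(int).tolist() for u in (190,200,205,210,350,355,360,370)])
```

```text
[ 0.4174077  0.2624707 -0.0178677] [-0.36361466  0.40110152  0.10595389] 0.06416978144583178
2365 [20.68415919 23.63920673 26.30535296 33.46420089] [413.59243811 230.80748993  23.91616508]
2314 [21.14659924 23.62831921 26.34308669 33.52807751] [420.41743343 295.1016183   24.05257596]
230 [[401, 218, -2], [402, 223, -1], [402, 226, 0], [402, 228, 0], [409, 299, 0], [410, 301, 0], [410, 304, -1], [410, 308, 0]]
240 [[406, 217, 0], [407, 222, 0], [407, 225, -1], [408, 227, -1], [415, 298, 0], [415, 301, 0], [415, 303, 0], [415, 308, 0]]
250 [[412, 216, 0], [412, 221, -1], [412, 224, 0], [412, 227, 0], [420, 298, 0], [420, 301, 0], [421, 303, 0], [421, 308, 0]]
260 [[403, 226, 32], [403, 231, 32], [405, 232, 30], [409, 232, 21], [426, 298, 0], [414, 295, 25], [410, 296, 33], [410, 300, 33]]
```

Request:
step_arm([
  [0.75,[0,0,-5],[0,0,0]],
  [0.75,[0,0,-9],[0,0,0]],
  [0.75,[0,0,-12],[0,0,0]],
  [0.75,[0,0,-12],[0,0,0]],
  [0.4,[0,0,-12],[0,0,0]],
  [0.4,[0,0,-12],[0,0,0]],
  [0.4,[0,0,-12],[0,0,0]],
  [0.4,[0,0,-12],[0,0,0]],
], force=40)

```text
time: 7.1
ee_pos: [0.4179, 0.2627, -0.029]
tcp_rot: [180.0, 0.0, 174.2]
wrist_force: [-0.8, 0.3, 3.7]
opening: 0.0427
grasp_force: 41.7
```

Run:
```python
from h import *
im,d,p=snap("wrist"); W=cloud(d,p)*1000
o=bot.get_obs();print(o["time"],o["ee_pos"],o["tcp_rot"],o["wrist_force"],o["torque"],o["opening"],o["grasp_force"])
g=(im.max(2)<75)&(d>0)
Z=W[...,2]; 
for s in((W[...,1]<241),(W[...,1]>286)):
    q=W[g&s&(Z>3)&(Z<60)&(abs(W[...,0]-418)<40)&(abs(W[...,1]-263)<60)]; print(len(q),np.percentile(q[:,2],[0,2,5,20]))
c,w,r=pin(im,p);print(r)
```

```text
7.15 [ 0.41788433  0.26275773 -0.02896985] [1.79961735e+02 2.75410435e-02 1.74172811e+02] [0.34547606 0.02976957 3.06313083] [-0.10568     0.0486477   0.01326248] 0.042925429437653984 41.76543116569519
3531 [11.15539603 15.99389175 20.31138203 38.49257252]
3443 [10.52449811 15.57487831 19.97275583 36.79228086]
((445.3316650390625, 260.37261962890625), (44.588104248046875, 31.457868576049805), 87.81951141357422)
```

Pin gripped (opening 42.9 mm, 42 N). Now I refine the clamp pose from the views already taken.

Run:
```python
from h import *
import pickle
o=pickle.load(open("o.pkl","rb"))
def rects(W,tag,cx=595,cy=69):
    q=W.reshape(-1,3)*1000; q=q[(abs(q[:,0]-cx)<75)&(abs(q[:,1]-cy)<70)]
    for nm,lo,hi in(("plate",39,50),("knobtop",90,104),("all",8,60)):
        s=q[(q[:,2]>lo)&(q[:,2]<hi)]
        if len(s)>20:
            r=cv2.minAreaRect(s[:,:2].astype(np.float32)); print(tag,nm,len(s),"z",round(np.median(s[:,2]),1),np.round(r[0],1),np.round(r[1],1),round(r[2],1))
for n in o: rects(cloud(o[n][1],o[n][2]),n)
im,d,p=pickle.load(open("w1.pkl","rb")); W=cloud(d,p)*1000
m=(W[...,2]>6)&(W[...,2]<60)&(W[...,0]>530)&(abs(W[...,1]-69)<70)&(d>0)
q=W[m]; print(len(q),q.min(0),q.max(0))
for x in range(545,590,4):
    s=q[(abs(q[:,0]-x)<2)]
    if len(s): 
        l=s[s[:,1]>70];r=s[s[:,1]<=70]
        f=lambda a:(np.round([a[:,1].min(),a[:,1].max(),a[:,2].max()]) if len(a) else None)
        print(x,f(l),f(r))
```

```text
top plate 486 z 44.4 [598.1  69.3] [73.8 55.8] 88.0
top knobtop 136 z 95.8 [595.6  69.1] [14.7 45.3] 42.3
top all 766 z 43.2 [591.1  69.5] [111.   69.9] 88.3
scene plate 452 z 44.2 [599.1  68. ] [74.  55.9] 89.4
scene knobtop 131 z 95.7 [597.3  67.5] [17.3 42. ] 41.0
scene all 1007 z 37.7 [611.7  69.5] [ 65.8 110.2] 25.1
653 [554.41629444  28.8225238    6.12275484] [580.17691579 110.60521844  45.41731931]
553 None [33. 35. 27.]
557 [103. 109.  31.] [29. 38. 31.]
561 [100. 111.  32.] [29. 41. 31.]
565 [ 97. 110.  32.] [32. 43. 32.]
569 [ 95. 106.  32.] [32. 44. 45.]
573 [ 70. 106.  42.] [32. 70. 45.]
577 [94. 95. 25.] [32. 32. 11.]
581 [94. 94.  8.] [32. 32. 16.]
```

Request:
step_arm([
  [0.4,[2,-20,1],[0,0,0.02]],
  [0.4,[4,-50,1],[0,0,0.04]],
  [0.4,[6,-80,1],[0,0,0.067]],
  [0.4,[8,-110,1],[0,0,0.067]],
  [0.4,[10,-140,1],[0,0,0.067]],
  [0.4,[12,-165,1],[0,0,0.067]],
  [0.4,[12,-182,1],[0,0,0.067]],
  [0.4,[12,-187.6,0.5],[0,0,0.067]],
])

```text
time: 7.95
ee_pos: [0.4294, 0.0737, -0.029]
tcp_rot: [180.0, -0.0, 177.9]
wrist_force: [-1.5, 5.7, 4.5]
opening: 0.0431
grasp_force: 42.1
```

Run:
```python
from h import *
o=bot.get_obs();print(o["time"],o["ee_pos"],o["tcp_rot"],o["wrist_force"],o["torque"],o["opening"],rv(178))
im,d,p=snap("top"); c,w,r=pin(im,p) if False else (0,0,0)
hsv=cv2.cvtColor(im,cv2.COLOR_RGB2HSV); m=((hsv[...,1]>150)&(hsv[...,0]>4)&(hsv[...,0]<20)&(hsv[...,2]>45)).astype(np.uint8)
m[:200]=0; 
cs=[c for c in cv2.findContours(m,0,2)[0] if cv2.contourArea(c)>60]
for c in cs: 
    r=cv2.minAreaRect((world(c[:,0],p,.018)[:,:2]*1000).astype(np.float32)); print(cv2.boundingRect(c),r)
cv2.imwrite("pics/t4.png",cv2.resize(im[140:290,180:380],None,fx=4,fy=4,interpolation=2)[:,:,::-1])
```

```text
7.95 [ 0.4294333   0.07369663 -0.0290156 ] [ 1.79993174e+02 -2.26349304e-02  1.77909509e+02] [-1.51246434  5.68740936  4.50693092] [1.05583813 0.07152493 0.10239363] 0.04309474779585108 [-0.00013316 -0.00039055  0.00157939]
```

View pics/t4.png

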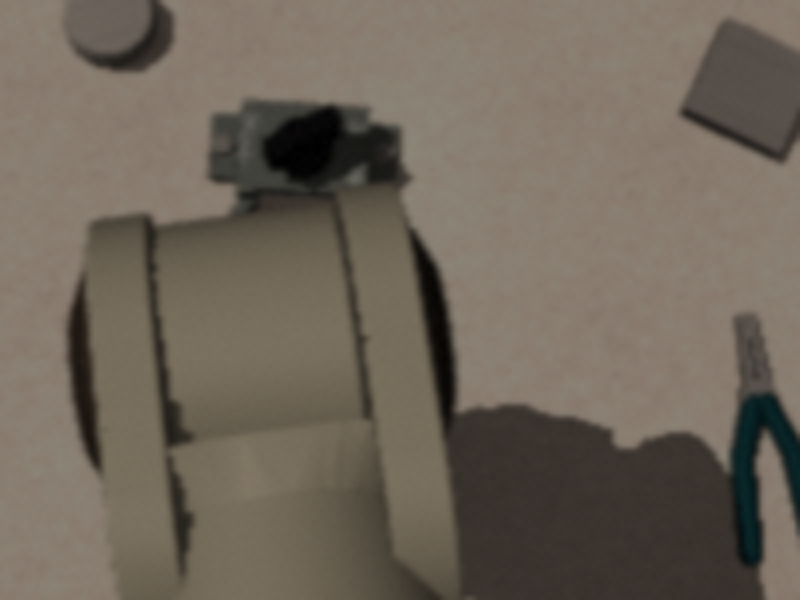

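The arm hides the pin in this view: clamp plate at (300,145), arm covering below it. Proceed by pose and force.

Request:
step_arm([
  [0.4,[6,0,0.3],[0,0,0]],
  [0.4,[14,-0.3,0.3],[0,0,0]],
  [0.4,[22,-0.6,0.3],[0,0,0]],
  [0.4,[30,-0.8,0.3],[0,0,0]],
  [0.4,[37,-1,0.3],[0,0,0]],
  [0.4,[43,-1.2,0.3],[0,0,0]],
  [0.4,[47,-1.2,0.3],[0,0,0]],
  [0.4,[50,-1.3,0.3],[0,0,0]],
])

```text
time: 8.8
ee_pos: [0.4799, 0.0737, -0.0286]
tcp_rot: [180.0, -0.0, 178.0]
wrist_force: [-1.0, 0.1, -1.4]
opening: 0.0427
grasp_force: 41.3
```

Run:
```python
from h import *
o=bot.get_obs();print(o["time"],o["ee_pos"],o["tcp_rot"],o["wrist_force"],o["torque"],o["opening"])
im,d,p=snap("wrist"); c,w,r=pin(im,p);print("wrist",r)
hs=cv2.cvtColor(im,cv2.COLOR_RGB2HSV); print(cv2.boundingRect(c))
im,d,p=snap("scene"); 
hsv=cv2.cvtColor(im,cv2.COLOR_RGB2HSV); m=((hsv[...,1]>130)&(hsv[...,0]>4)&(hsv[...,0]<20)).astype(np.uint8); m[:180]=0;m[340:]=0;m[:,:200]=0;m[:,420:]=0
cs=[c for c in cv2.findContours(m,0,2)[0] if cv2.contourArea(c)>40]
for c in cs: 
    r=cv2.minAreaRect((world(c[:,0],p,.018)[:,:2]*1000).astype(np.float32)); print(cv2.boundingRect(c),r, cv2.boxPoints(r).tolist())
cv2.imwrite("pics/s5.png",cv2.resize(im[180:330,200:400],None,fx=4,fy=4,interpolation=2)[:,:,::-1])
```

```text
8.8 [ 0.47990763  0.0736678  -0.0286458 ] [ 1.79988921e+02 -1.95826428e-02  1.78006447e+02] [-1.00884454  0.06920436 -1.43349281] [ 0.00279358 -0.03322163  0.04527297] 0.042695646928192194
wrist ((506.5491638183594, 73.04368591308594), (43.26556396484375, 33.871150970458984), 87.85633850097656)
(233, 299, 98, 65)
(269, 229, 28, 21) ((521.6036987304688, 75.4403076171875), (47.717037200927734, 63.56093215942383), 89.60469055175781) [[489.65936279296875, 51.8016242980957], [553.2188110351562, 51.36308670043945], [553.5480346679688, 99.07899475097656], [489.98858642578125, 99.51753234863281]]
```

View pics/s5.png

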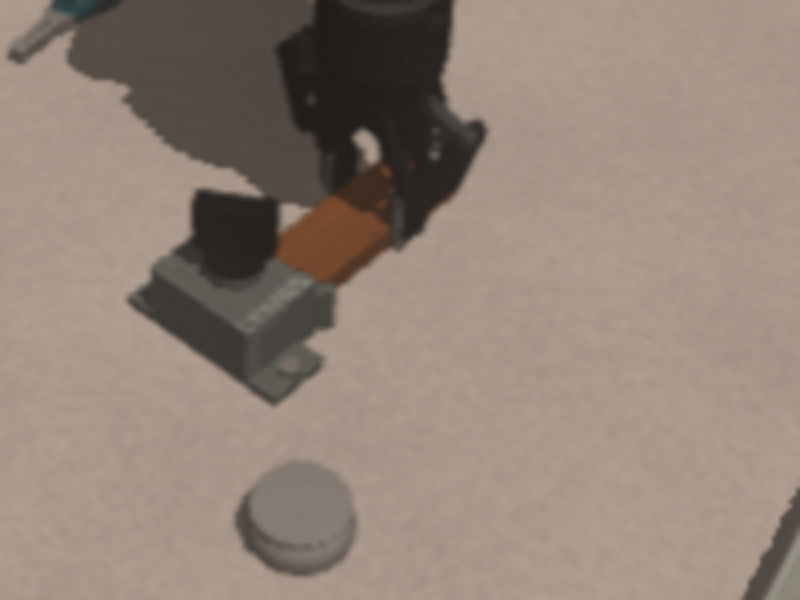

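Pin enters the mouth in line (pin at (335,230), clamp at (240,310)). Continuing to slide, slowing before the stop.

Request:
step_arm([
  [0.4,[5,-0.5,0],[0,0,0]],
  [0.4,[11,-1,0],[0,0,0]],
  [0.4,[17,-1.2,0],[0,0,0]],
  [0.4,[22,-1.4,0],[0,0,0]],
  [0.4,[27,-1.5,0],[0,0,0]],
  [0.4,[31,-1.6,0],[0,0,0]],
  [0.4,[34,-1.7,0],[0,0,0]],
  [0.4,[36,-1.8,0],[0,0,0]],
])

```text
time: 9.7
ee_pos: [0.5158, 0.0719, -0.0286]
tcp_rot: [180.0, -0.0, 178.0]
wrist_force: [-0.4, -0.1, -1.2]
opening: 0.0429
grasp_force: 41.3
```

Request:
step_arm([
  [0.4,[0.5,0,0],[0,0,0]],
  [0.4,[1,0,0],[0,0,0]],
  [0.4,[1.5,0,0],[0,0,0]],
  [0.4,[2,0,0],[0,0,0]],
])

```text
time: 10.1
ee_pos: [0.5176, 0.0719, -0.0285]
tcp_rot: [180.0, -0.0, 178.0]
wrist_force: [0.8, -0.4, -1.3]
opening: 0.0427
grasp_force: 41.3
```

Request:
step_arm([
  [0.4,[0.5,0,0],[0,0,0]],
  [0.4,[1,0,0],[0,0,0]],
  [0.4,[1.5,0,0],[0,0,0]],
  [0.4,[2,0,0],[0,0,0]],
])

```text
time: 10.5
ee_pos: [0.5194, 0.0719, -0.0286]
tcp_rot: [180.0, -0.0, 178.0]
wrist_force: [-3.0, -0.3, -1.1]
opening: 0.0427
grasp_force: 41.3
```

Request:
step_arm([
  [0.4,[0.5,0,0],[0,0,0]],
  [0.4,[1,0,0],[0,0,0]],
])

```text
time: 10.7
ee_pos: [0.5193, 0.0718, -0.0289]
tcp_rot: [180.0, -0.2, 178.0]
wrist_force: [-9.0, 0.1, 4.4]
opening: 0.0426
grasp_force: 41.8
```

Contact at the stop: force rose gently to 9 N, and the position of 519.4 mm is where it was expected. Release, rise and look.

Request:
step_arm([
  [0.75,[0,0,0],[0,0,0]],
  [0.75,[0,0,0],[0,0,0]],
  [0.75,[0,0,0],[0,0,0]],
  [0.75,[-1,0,10],[0,0,0]],
  [0.75,[-1,0,30],[0,0,0]],
  [0.75,[-1,0,60],[0,0,0]],
  [0.75,[-1,0,90],[0,0,0]],
  [0.75,[-1,0,110],[0,0,0]],
])

```text
time: 11.5
ee_pos: [0.5204, 0.072, 0.0847]
tcp_rot: [180.0, 0.2, 178.0]
wrist_force: [0.2, 0.6, 0.1]
opening: 0.064
grasp_force: 0.0
```

Run:
```python
from h import *
o=bot.get_obs();print(o["time"],o["ee_pos"],o["tcp_rot"],o["wrist_force"],o["opening"],o["q"])
im,d,p=snap("wrist"); c,w,r=pin(im,p);print("wrist",r,cv2.boxPoints(r).tolist())
im,d,p=snap("scene"); W=cloud(d,p).reshape(-1,3)*1000
s=W[(abs(W[:,0]-595)<35)&(abs(W[:,1]-69)<35)&(W[:,2]>90)&(W[:,2]<104)]
r=cv2.minAreaRect(s[:,:2].astype(np.float32));print(len(s),r)
```

```text
11.5 [0.52038317 0.07198627 0.08467618] [1.79955758e+02 1.64851094e-01 1.78007195e+02] [0.17823501 0.60420858 0.06135575] 0.06404848944640557 [ 7.86662968e+00  6.78321502e-01 -6.96193836e+00  8.21897482e+01
  1.53605253e-02  9.85939381e+00]
wrist ((517.0753173828125, 72.50273132324219), (43.12925338745117, 106.10860443115234), 87.79073333740234) [[463.2291564941406, 52.99934387207031], [569.2589111328125, 48.90892028808594], [570.9215087890625, 92.00611877441406], [464.8917236328125, 96.09654235839844]]
132 ((597.196533203125, 67.35569763183594), (16.57731056213379, 43.746578216552734), 26.866090774536133)
```

Request:
step_arm([
  [0.6,[-5,0,5],[0,0,0.15]],
  [0.6,[-10,0,10],[0,0,0.3]],
  [0.6,[-15,0,10],[0,0,0.45]],
  [0.6,[-20,0,10],[0,0,0.6]],
  [0.6,[-20,0,10],[0,0,0.75]],
  [0.6,[-20,0,10],[0,0,0.9]],
  [0.6,[-20,0,10],[0,0,1.05]],
  [0.6,[-20,0,10],[0,0,1.2]],
])

```text
time: 12.4
ee_pos: [0.4994, 0.0719, 0.0911]
tcp_rot: [180.0, -0.0, -112.9]
wrist_force: [-0.6, 0.0, 0.5]
opening: 0.0511
grasp_force: 0.0
```

Request:
step_arm([
  [0.6,[0,0,0],[0,0,0.15]],
  [0.6,[0,0,0],[0,0,0.3]],
  [0.6,[0,0,0],[0,0,0.45]],
  [0.6,[0,0,0],[0,0,0.6]],
  [0.6,[0,0,0],[0,0,0.75]],
  [0.6,[0,0,0],[0,0,0.9]],
  [0.6,[0,0,0],[0,0,1.05]],
  [0.6,[0,0,0],[0,0,1.15]],
])

```text
time: 13.2
ee_pos: [0.4994, 0.0718, 0.0911]
tcp_rot: [180.0, 0.0, -47.0]
wrist_force: [0.9, -0.2, -0.3]
opening: 0.0516
grasp_force: 0.0
```

Run:
```python
from h import *
o=bot.get_obs();print(o["time"],o["ee_pos"],o["tcp_rot"],o["wrist_force"],o["opening"],o["q"])
im,d,p=snap("wrist"); W=cloud(d,p)*1000
cv2.imwrite("pics/w6.png",im[:,:,::-1])
q=W[d>0]
s=q[(abs(q[:,0]-595)<35)&(abs(q[:,1]-69)<35)&(q[:,2]>91)&(q[:,2]<101)]
r=cv2.minAreaRect(s[:,:2].astype(np.float32));print("knob",len(s),r,np.median(s[:,2]))
s=q[(abs(q[:,0]-595)<60)&(abs(q[:,1]-69)<70)&(q[:,2]>40)&(q[:,2]<48)]
r=cv2.minAreaRect(s[:,:2].astype(np.float32));print("plate",len(s),r)
```

```text
13.2 [0.499399   0.07184227 0.09114076] [ 1.79964390e+02  1.13848518e-02 -4.70116475e+01] [ 0.87678793 -0.24139206 -0.282507  ] 0.051556466525268206 [ 8.19317466e+00 -1.98483087e+00 -8.88690847e+00  8.31336623e+01
 -1.09716950e-02 -1.24795178e+02]
knob 2656 ((594.76416015625, 68.34767150878906), (14.575533866882324, 45.79985427856445), 23.908124923706055) 95.59255842229133
plate 5171 ((597.9574584960938, 68.27050018310547), (74.3216552734375, 55.300445556640625), 88.1503677368164)
```

View pics/w6.png

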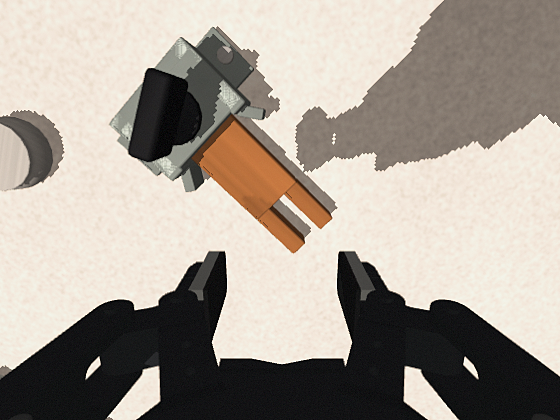

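Knob is now at (165,115) px: centre (594.8,68.3), bar at -66°. That is about 17° clockwise of its first position, so it was nudged but stays well below the 0.7 rad minimum bite. The pin sits in the clamp. Moving over the knob.

Request:
step_arm([
  [0.6,[20,-1,0],[0,0,-0.1]],
  [0.6,[45,-2,0],[0,0,-0.2]],
  [0.6,[70,-3,0],[0,0,-0.333]],
  [0.6,[88,-3.5,0],[0,0,-0.333]],
  [0.6,[95.4,-3.5,0],[0,0,-0.333]],
  [0.6,[95.4,-3.5,-10],[0,0,-0.333]],
  [0.6,[95.4,-3.5,-15],[0,0,-0.333]],
])

```text
time: 13.95
ee_pos: [0.594, 0.0684, 0.075]
tcp_rot: [179.9, 0.0, -66.4]
wrist_force: [-0.9, -0.0, -0.1]
opening: 0.0513
grasp_force: 0.0
```

```bash
cat >> h.py <<'E'
def st():
    o=bot.get_obs();print(round(o["time"],2),np.round(o["ee_pos"],4),np.round(o["tcp_rot"],2),"F",np.round(o["wrist_force"],1),"T",np.round(o["torque"],3),o["opening"].__round__(4),round(o["grasp_force"],1),"q6",round(o["q"][5],1)); return o
E
python3 - <<'E'
from h import *
o=st()
im,d,p=snap("wrist"); W=cloud(d,p)*1000
q=W[(d>0)&(im.max(2)<75)]; c,s=np.cos(np.radians(-66)),np.sin(np.radians(-66))
e=(q[:,:2]-o["ee_pos"][:2]*1000)@np.array([[c,-s],[s,c]]); z=q[:,2]-o["ee_pos"][2]*1000
for sg in(1,-1):
    k=(e[:,1]*sg>20)&(e[:,1]*sg<45)&(abs(e[:,0])<20)&(z>5)&(z<70); print("tip rel z",np.percentile(z[k],[0,2,5]),np.percentile(e[k,1],[2,98]))
E
```

```text
13.95 [0.594  0.0684 0.075 ] [ 1.7989e+02  3.0000e-02 -6.6440e+01] F [-0.9 -0.  -0.1] T [-0.024 -0.001  0.037] 0.0513 0.0 q6 -107.0
tip rel z [35.73576744 38.60544161 41.00606099] [26.26748415 39.23647233]
tip rel z [36.24345121 38.5585017  41.29934854] [-37.61404802 -24.58083997]
```

Request:
step_arm([
  [0.6,[0.8,0,-10],[0,0,0]],
  [0.6,[0.8,0,-20],[0,0,0]],
  [0.6,[0.8,0,-32],[0,0,0]],
  [0.6,[0.8,0,-40],[0,0,0]],
  [0.1,[0.8,0,-40],[0,0,0]],
  [0.1,[0.8,0,-40],[0,0,0]],
  [0.1,[0.8,0,-40],[0,0,0]],
  [0.1,[0.8,0,-40],[0,0,0]],
], force=70)

```text
time: 14.8
ee_pos: [0.5949, 0.0678, 0.037]
tcp_rot: [179.9, -0.0, -66.4]
wrist_force: [-6.6, -2.2, 4.5]
opening: 0.013
grasp_force: 68.6
```

Request:
step_arm([
  [0.1,[0,0,0],[0,0,0]],
  [0.1,[0,0,0],[0,0,0]],
  [0.1,[0,0,0],[0,0,0]],
])

```text
time: 15.1
ee_pos: [0.595, 0.0678, 0.0371]
tcp_rot: [179.9, -0.0, -66.4]
wrist_force: [-6.5, -2.7, 3.8]
opening: 0.0129
grasp_force: 68.6
```

```bash
python3 -c "from h import *;st()"
```

```text
15.1 [0.595  0.0678 0.0371] [ 1.7989e+02 -2.0000e-02 -6.6450e+01] F [-6.5 -2.7  3.8] T [-0.617  1.274 -0.01 ] 0.0129 68.6 q6 -107.0
```

Request:
step_arm([
  [0.1,[0,0,0],[0,0,-0.1]],
  [0.1,[0,0,0],[0,0,-0.2]],
  [0.1,[0,0,0],[0,0,-0.3]],
  [0.1,[0,0,0],[0,0,-0.3]],
])

```text
time: 15.5
ee_pos: [0.5949, 0.0677, 0.0371]
tcp_rot: [179.9, -0.1, -83.8]
wrist_force: [-6.9, -3.5, 3.8]
opening: 0.0127
grasp_force: 68.6
```

```bash
python3 -c "from h import *;st()"
```

```text
15.5 [0.5949 0.0677 0.0371] [ 1.7989e+02 -6.0000e-02 -8.3840e+01] F [-6.9 -3.5  3.8] T [-0.742  1.328 -0.068] 0.0127 68.6 q6 -89.6
```

Request:
step_arm([
  [0.1,[0,0,0],[0,0,-0.1]],
  [0.1,[0,0,0],[0,0,-0.15]],
])

```text
time: 15.7
ee_pos: [0.5949, 0.0676, 0.0371]
tcp_rot: [179.9, -0.1, -92.4]
wrist_force: [-6.1, -3.6, 3.7]
opening: 0.0128
grasp_force: 68.6
```

```bash
python3 -c "from h import *;st()"
```

```text
15.7 [0.5949 0.0676 0.0371] [ 1.799e+02 -8.000e-02 -9.244e+01] F [-6.1 -3.6  3.7] T [-0.833  1.418  0.071] 0.0128 68.6 q6 -81.0
```

Request:
step_arm([
  [0.1,[0,0,0],[0,0,-0.08]],
  [0.1,[0,0,0],[0,0,-0.15]],
])

```text
time: 15.9
ee_pos: [0.5948, 0.0676, 0.0371]
tcp_rot: [179.9, -0.1, -101.0]
wrist_force: [-7.4, -4.2, 4.2]
opening: 0.0132
grasp_force: 68.6
```

```bash
python3 -c "from h import *;st()"
```

```text
15.9 [0.5948 0.0676 0.0371] [ 1.7991e+02 -1.0000e-01 -1.0101e+02] F [-7.4 -4.2  4.2] T [-0.842  1.414  0.041] 0.0132 68.6 q6 -72.5
```

Request:
step_arm([
  [0.1,[0,0,0],[0,0,-0.08]],
  [0.1,[0,0,0],[0,0,-0.15]],
])

```text
time: 16.1
ee_pos: [0.5948, 0.0676, 0.0371]
tcp_rot: [179.9, -0.1, -109.6]
wrist_force: [-7.7, -4.2, 3.9]
opening: 0.0126
grasp_force: 68.7
```

```bash
python3 -c "from h import *;st()"
```

```text
16.1 [0.5948 0.0676 0.0371] [ 1.7992e+02 -1.2000e-01 -1.0961e+02] F [-7.7 -4.2  3.9] T [-0.909  1.548  0.027] 0.0126 68.7 q6 -63.9
```

Request:
step_arm([
  [0.1,[0,0,0],[0,0,-0.08]],
  [0.1,[0,0,0],[0,0,-0.15]],
])

```text
time: 16.3
ee_pos: [0.5947, 0.0676, 0.0371]
tcp_rot: [179.9, -0.1, -118.2]
wrist_force: [-7.4, -4.7, 4.0]
opening: 0.0125
grasp_force: 68.7
```

```bash
python3 -c "from h import *;st()"
```

```text
16.3 [0.5947 0.0676 0.0371] [ 1.7993e+02 -1.3000e-01 -1.1820e+02] F [-7.4 -4.7  4. ] T [-1.012  1.649  0.05 ] 0.0125 68.7 q6 -55.3
```

Request:
step_arm([
  [0.1,[0,0,0],[0,0,-0.08]],
  [0.1,[0,0,0],[0,0,-0.15]],
])

```text
time: 16.5
ee_pos: [0.5946, 0.0675, 0.0371]
tcp_rot: [179.9, -0.1, -126.8]
wrist_force: [-8.0, -3.4, 3.6]
opening: 0.0126
grasp_force: 68.7
```

```bash
python3 -c "from h import *;st()"
```

```text
16.5 [0.5946 0.0675 0.0371] [ 1.7995e+02 -1.4000e-01 -1.2679e+02] F [-8.  -3.4  3.6] T [-0.99   1.698  0.021] 0.0126 68.7 q6 -46.7
```

Request:
step_arm([
  [0.1,[0,0,0],[0,0,-0.08]],
  [0.1,[0,0,0],[0,0,-0.15]],
])

```text
time: 16.7
ee_pos: [0.5946, 0.0675, 0.0371]
tcp_rot: [180.0, -0.2, -135.4]
wrist_force: [-8.7, -2.4, 5.4]
opening: 0.0126
grasp_force: 68.8
```

```bash
python3 -c "from h import *;st()"
```

```text
16.7 [0.5946 0.0675 0.0371] [ 1.7996e+02 -1.5000e-01 -1.3539e+02] F [-8.7 -2.4  5.4] T [-0.984  1.7    0.044] 0.0126 68.8 q6 -38.1
```

Request:
step_arm([
  [0.1,[0,0,0],[0,0,-0.08]],
  [0.1,[0,0,0],[0,0,-0.15]],
])

```text
time: 16.9
ee_pos: [0.5945, 0.0675, 0.037]
tcp_rot: [180.0, -0.2, -144.0]
wrist_force: [-8.4, -4.3, 5.0]
opening: 0.0127
grasp_force: 68.8
```

```bash
python3 -c "from h import *;st()"
```

```text
16.9 [0.5945 0.0675 0.037 ] [ 1.7999e+02 -1.6000e-01 -1.4398e+02] F [-8.4 -4.3  5. ] T [-1.037  1.807  0.044] 0.0127 68.8 q6 -29.5
```

Request:
step_arm([
  [0.45,[0,0,0],[0,0,0]],
  [0.45,[0,0,0],[0,0,0]],
  [0.45,[-0.5,-0.2,0],[0,0,0]],
  [0.1,[-0.5,-0.2,0],[0,0,0]],
  [0.1,[-0.5,-0.2,0],[0,0,0]],
  [0.1,[-0.5,-0.2,0],[0,0,0]],
  [0.1,[-0.5,-0.2,0],[0,0,0]],
  [0.1,[-0.5,-0.2,0],[0,0,0]],
])

```text
time: 17.7
ee_pos: [0.5954, 0.0684, 0.0368]
tcp_rot: [180.0, 0.0, -143.8]
wrist_force: [-1.9, 2.1, 4.0]
opening: 0.0127
grasp_force: 69.9
```

```bash
python3 -c "from h import *;st()"
```

```text
17.7 [0.5954 0.0684 0.0368] [ 1.7997e+02  2.0000e-02 -1.4376e+02] F [-1.9  2.1  4. ] T [0.471 0.528 0.05 ] 0.0127 69.9 q6 -29.7
```

Request:
step_arm([
  [0.1,[0,0,0],[0,0,-0.08]],
  [0.1,[0,0,0],[0,0,-0.15]],
])

```text
time: 17.9
ee_pos: [0.5954, 0.0683, 0.0368]
tcp_rot: [180.0, 0.0, -152.5]
wrist_force: [-0.9, 1.7, 4.4]
opening: 0.0124
grasp_force: 70.0
```

```bash
python3 -c "from h import *;st()"
```

```text
17.9 [0.5954 0.0683 0.0368] [ 1.7999e+02  2.0000e-02 -1.5253e+02] F [-0.9  1.7  4.4] T [0.272 0.371 0.019] 0.0124 70.0 q6 -20.9
```

Request:
step_arm([
  [0.1,[0,0,0],[0,0,-0.08]],
  [0.1,[0,0,0],[0,0,-0.15]],
])

```text
time: 18.1
ee_pos: [0.5955, 0.0682, 0.0368]
tcp_rot: [180.0, 0.0, -161.1]
wrist_force: [-1.1, 0.9, 4.4]
opening: 0.0128
grasp_force: 70.0
```

```bash
python3 -c "from h import *;st()"
```

```text
18.1 [0.5955 0.0682 0.0368] [ 1.8000e+02  2.0000e-02 -1.6114e+02] F [-1.1  0.9  4.4] T [0.12  0.378 0.35 ] 0.0128 70.0 q6 -12.3
```

Bite felt at about -157° (Tz jumped from about 0.03 to 0.35). Now a quarter turn more, in two grasps.

Request:
step_arm([
  [0.1,[0,0,0],[0,0,-0.1]],
  [0.1,[0,0,0],[0,0,-0.2]],
  [0.1,[0,0,0],[0,0,-0.3]],
  [0.1,[0,0,0],[0,0,-0.4]],
  [0.1,[0,0,0],[0,0,-0.5]],
  [0.1,[0,0,0],[0,0,-0.6]],
  [0.1,[0,0,0],[0,0,-0.7]],
  [0.1,[0,0,0],[0,0,-0.75]],
], force=100)

```text
time: 18.9
ee_pos: [0.5954, 0.0674, 0.0369]
tcp_rot: [-179.9, 0.1, 155.9]
wrist_force: [-1.9, -3.5, 5.9]
opening: 0.0123
grasp_force: 98.9
```

```bash
python3 -c "from h import *;st()"
```

```text
18.9 [0.5954 0.0674 0.0369] [-1.7994e+02  5.0000e-02  1.5587e+02] F [-1.9 -3.5  5.9] T [-0.656  0.503  0.596] 0.0123 98.9 q6 30.6
```

Request:
step_arm([
  [0.45,[0,0,0],[0,0,0]],
  [0.45,[0,0,0],[0,0,0]],
  [0.45,[0,0,0],[0,0,0]],
  [0.1,[0,0,0],[0,0,0]],
  [0.1,[0,0,0],[0,0,0]],
  [0.1,[0,0,0],[0,0,0]],
  [0.1,[0,0,0],[0,0,0]],
  [0.1,[0,0,0],[0,0,0]],
])

```text
time: 19.7
ee_pos: [0.5952, 0.0678, 0.0366]
tcp_rot: [-180.0, 0.0, 156.1]
wrist_force: [-3.6, -4.9, 3.5]
opening: 0.0124
grasp_force: 97.9
```

```bash
python3 -c "from h import *;st()"
```

```text
19.7 [0.5952 0.0678 0.0366] [-179.97    0.    156.06] F [-3.6 -4.9  3.5] T [-0.922  0.656  0.177] 0.0124 97.9 q6 30.4
```

Request:
step_arm([
  [0.1,[0,0,0],[0,0,-0.12]],
  [0.1,[0,0,0],[0,0,-0.24]],
  [0.1,[0,0,0],[0,0,-0.36]],
  [0.1,[0,0,0],[0,0,-0.48]],
  [0.1,[0,0,0],[0,0,-0.6]],
  [0.1,[0,0,0],[0,0,-0.7]],
  [0.1,[0,0,0],[0,0,-0.777]],
  [0.1,[0,0,0],[0,0,-0.777]],
])

```text
time: 20.5
ee_pos: [0.5949, 0.0674, 0.0366]
tcp_rot: [-179.9, 0.1, 111.4]
wrist_force: [-4.8, -6.8, 5.0]
opening: 0.0125
grasp_force: 98.3
```

```bash
python3 -c "from h import *;st()"
```

```text
20.5 [0.5949 0.0674 0.0366] [-1.7995e+02  6.0000e-02  1.1140e+02] F [-4.8 -6.8  5. ] T [-1.351  1.009  0.318] 0.0125 98.3 q6 75.1
```

Request:
step_arm([
  [0.5,[0,0,0],[0,0,0]],
  [0.5,[0,0,0],[0,0,0]],
  [0.5,[0,0,0],[0,0,0]],
  [0.5,[0,0,0],[0,0,0]],
  [0.5,[0,0,15],[0,0,0]],
  [0.5,[0,0,45],[0,0,0]],
  [0.5,[0,0,75],[0,0,0]],
  [0.5,[0,0,90],[0,0,0]],
])

```text
time: 21.3
ee_pos: [0.5964, 0.0684, 0.1304]
tcp_rot: [179.8, 0.1, 111.6]
wrist_force: [0.1, -0.2, -0.0]
opening: 0.0421
grasp_force: 0.0
```

Request:
step_arm([
  [0.5,[-30,10,10],[0,0,0]],
  [0.5,[-70,20,20],[0,0,0]],
  [0.5,[-110,30,30],[0,0,0]],
  [0.5,[-140,40,30],[0,0,0]],
  [0.5,[-140,40,30],[0,0,0]],
  [0.5,[-140,40,30],[0,0,0]],
])

```text
time: 21.9
ee_pos: [0.4554, 0.1084, 0.1571]
tcp_rot: [179.9, 0.0, 111.6]
wrist_force: [-0.4, 0.1, 0.3]
opening: 0.0424
grasp_force: 0.0
```

Run:
```python
from h import *
st()
for n in("scene","top","wrist"):
    im,d,p=snap(n); W=cloud(d,p)*1000; q=W[d>0]
    s=q[(abs(q[:,0]-595)<32)&(abs(q[:,1]-69)<32)&(q[:,2]>91)&(q[:,2]<101)]
    if len(s)>20: r=cv2.minAreaRect(s[:,:2].astype(np.float32));print(n,"knob",len(s),r)
    if n=="wrist": c,w,r=pin(im,p);print(r,cv2.boxPoints(r).tolist())
    if n=="scene": cv2.imwrite("pics/s9.png",cv2.resize(im[180:330,200:400],None,fx=4,fy=4,interpolation=2)[:,:,::-1])
```

```text
21.9 [0.4554 0.1084 0.1571] [1.799e+02 2.000e-02 1.116e+02] F [-0.4  0.1  0.3] T [ 0.023 -0.032 -0.026] 0.0424 0.0 q6 81.8
scene knob 123 ((597.1649169921875, 67.0885009765625), (15.185982704162598, 44.90522003173828), 22.4450626373291)
wrist knob 248 ((585.947509765625, 82.0452880859375), (21.95830535888672, 12.402936935424805), 67.27143859863281)
((517.0828247070312, 73.291259765625), (43.47121810913086, 105.63505554199219), 87.83197021484375) [[463.4808349609375, 53.56930923461914], [569.040283203125, 49.5731086730957], [570.684814453125, 93.01321411132812], [465.1253662109375, 97.00941467285156]]
```

View pics/s9.png

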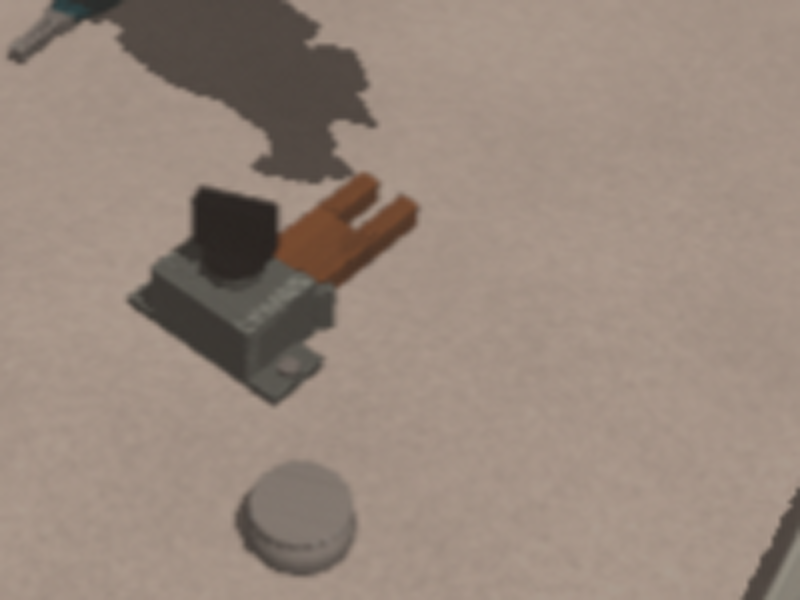

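The pin sits in the clamp with its nose still at x≈464 mm, so it is home. The knob bar is at 112° (-248°), a quarter turn past the bite at -157°, and the gripper is clear.

```bash
python3 -c "
from h import *
print(bot.job_done())"
```

```text
the job is handed in; nothing more can be done
None
```

I've handed the job in: the pin was slid home against the stop with about 9 N contact and stayed there, and the knob was turned about a quarter turn past its bite and released; a first nudge of about 17° clockwise came from the gripper by accident, before I gripped the knob and well before the bite.

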